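# Vent the sample chest and hold its lid at the balance point

## Robot

A 7-joint arm with a two-finger parallel gripper is mounted at the origin on the work surface. World frame = base frame: x ahead of the robot, y to its left, z up, the work surface at z = 0. Lengths are in m, angles in rad, forces in N, time in s.
With the tool pointing down it reaches from about 0.4 to 0.85 m from the base axis. Payload 10.4 kg.
Tool frame: the origin (TCP) lies at the very end of the fingers, on their centre line; the grasp point (between the pads) lies 19 mm behind it; z points along the fingers, y is the line along which they close (so a half turn about z gives the same grasp; the last joint's range is limited). The gripper opens to 85 mm and grips with 20 to 120 N. Pads are 22 mm wide; open, the fingers measure 114 mm over their backs; the gripper's body (76 mm by 85 mm) begins 54 mm behind the grasp point. The pads swing forward as they close: fully open they stand 13 mm farther back than shut.
Start: joints at [-1.164, 0.332, -0.065, 1.46, 0.022, 1.35, -0.088], TCP at [0.26, 0.568, 0.231] pointing down, gripper open.
Joint ranges: [-2.6, 2.6], [-0.5, 2.12], [-1.47, 1.34], [0.16, 2.42], [-1.27, 4.41], [0.06, 2.06], [-2.6, 2.6]. Speed limits (rad/s): [2.22, 2.22, 2.79, 2.79, 3.14, 3.14, 3.14].

## Interface

Orientations are given as a unit quaternion [x, y, z, w].
In Python, from workcell import manip, optics gives the robot as it stands.
- The arm moves only by the tool jog_arm, never from a script. Its arguments are lists of equal length, an entry for each row: "dr": the turn, a rotation vector about the tool's x, y, z normalised to -1 to 1, where 1 is 4 degrees, a list of three; "translation": the shift along the tool's x, y, z normalised to -1 to 1, where 1 is 0.025 m, a list of three; "jaw": the opening, from 0 (shut) to 1 (fully open). A call has 1 to 10 rows; each row shifts and turns the commanded pose from where the row before left it, along the tool's axes as they then stand; what a row does not reach is not made up. A row lasts 1/10 s, in which the tool goes at most 50 mm and 8.59 degrees, less where a joint would pass 70% of its speed; a pose out of reach is approached as far as the arm can. A call with a number of a shift or a turn outside -1 to 1 is refused whole. A call with a gripper value outside its range is refused whole. The fingers move at their own pace and stop on an object; "squeeze" is the grip in N (left out, the last holds). Time passes only in rows, so rows that do not move let the fingers close. It gives the time, the measured TCP pose, the force, the opening and the grip force at its end, in the units of the state.
- manip.get_obs(): the state, without advancing time (a new reading comes with each control period).
- optics.camera(name): name is "scene" or "top" or "wrist"; returns a dict with "color" (420x560x3 uint8, red, green, blue), "mtx" (3x3 intrinsics, pixels), "k1" (the pictures are not rectified: a ray, as slopes to the right and down, at radius r is drawn at 1 + k1 r^2 times it, then the intrinsics apply), "R" (3x3) and "t" (3): a world point X has camera coordinates R X + t. Camera axes: x right, y down, z forward; pixel columns grow to the right and rows downward; lengths in m; the calibration is good to about 2 mm. A picture is of the moment at which its call begins. There is no depth.
- manip.hand_in(): hands the job in; it is judged then, once.
The state is a dict: "clock": time; "joint_pos": joint angles; "joint_velocities": joint speeds; "tau": joint torques, N m; "position": TCP position; "ee_rot": TCP orientation; "ft_force": force on the tool from outside, world axes, zero at the start; "torque": the same for the moment, N m; "grip_width": opening from 0.0 (shut) to 1.0 (fully open); "grasp_force": force on a finger pad.
Only numpy, scipy, OpenCV 4.12 (cv2) and the standard library are available. Lean on these libraries where they do the work, as an engineer would, in place of code of your own. Each camera call takes 0.05 s, during which the arm holds its last target. There are 200 camera calls.

## Task

Open the vent stopcock on the sample chest fully (a quarter turn, so its lever lines up with the pipe), and only then raise the lid until it stands straight up at its balance point. Keep hold of it there, still, so that it falls neither shut nor over backwards: the program finishes while the gripper is still holding the lid upright. Do not let the lid drop or tip over backwards on the way, and leave the other things on the bench where they are.

Things in the scene. Friction and masses are not known exactly. Their poses are not given: they have to be found in the camera images.
- chest: white metal vacuum sample chest fixed to the bench, 177 mm deep, 330 wide, 100 high. Origin on the bench below the middle of the lid's hinge line; x to its rear, y left along the hinge, z up. Front face x -165, right side y -225. Sample well under the lid at left; the right 125 mm is a solid deck (top z 100) with the stopcock and, behind it, a 48 mm round gauge (axis x -20, y -165, top z 137)
- lid: aluminium-framed clear lid, 170 mm deep, 200 wide, 12 thick, 0.4 to 0.85 kg, hinged on its rear edge. A steel U-handle stands out 45 mm from the front edge in the lid's plane: round bar 12 mm thick, parallel to the hinge, between two posts 110 mm apart. Origin mid-width on the hinge line; the lid extends along its own -x, its z is up when shut
- lid_bar (a point): middle of the lid's handle bar, on the bar's axis, 215 mm from the hinge line; x from bar to hinge, y along the bar. Shut: 106 mm above the bench, 39 mm free between bar and lid edge. A gripper pointing down with a finger either side of the bar can stay pointing down while the lid swings up: the bar turns between the pads
- hinge_mid (a point): middle of the lid's hinge line, 106 mm above the bench; the hinge line runs along its y axis. Fixed to the chest, does not turn with the lid.
- lid_hinge (a joint): lid angle, rad: 0 shut and level, 1.571 straight up, 2.3 flopped over backwards on its stop. Nearly free hinge; the lid's weight lies in its own plane, so its balance point is straight up (1.571): short of it the lid falls shut, past it it falls backwards
- lever_grip (a point): place to hold the stopcock's lever, 50 mm from its turning axis, at the lever's mid-height, 139 mm above the bench. Flat steel bar 12 mm wide, 18 mm tall, ending 73 mm from the axis; x points from here to the axis (the lever points along -x)
- stopcock_axis (a point): the stopcock's vertical turning axis at the lever's mid-height, 139 mm above the bench, on the chest's right-hand deck, on top of a brass pipe that runs left-right (at chest x -85, y -160 mm).
- stopcock (a joint): stopcock angle, rad, between fixed stops: 0 shut, lever across the pipe, pointing to the front of the chest; 1.571 open, lever in line with the pipe, pointing to the chest's right (-y). Opening turns anticlockwise seen from above. It stays where it is left; friction about 0.08 N m.
- tip_box: bystander: clear box of pipette tips 120 x 80 mm, 64 mm high, to the right of the chest; origin under its centre
- tube_rack: bystander: grey rack of eight glass tubes, 70 x 110 mm, 86 mm high, to the left of the chest; origin under its centre
- beaker: bystander: glass beaker 66 mm wide, 85 mm high, in front of the chest's left corner; origin under its centre
- pipette: bystander: pipette lying on the bench, about 230 mm long and 26 mm high, in front of the chest; origin on the bench under its middle, its slim end along +x
- reagent_bottle: bystander: amber bottle 72 mm wide, 160 mm high, at the left; origin under its centre
- vial_tray: bystander: cardboard tray of vials 110 x 85 mm, 49 mm high, at the right; origin under its centre

How it is judged:
On the way, in this order (a step that is already met when the one before it is completed fails the run):
1. the stopcock is opened fully (to within 0.17 rad of its open stop), the lid still shut (value of joint stopcock above 1.4 rad and value of joint lid_hinge below 0.1 rad), for 0.2 s.
2. the lid is swung up by the gripper, past half-way (value of joint lid_hinge above 0.8 rad and contact force between the fingers and lid above 0.5 N), for 0.1 s.
At the end, for the whole second after the job is handed in: The lid stands within 0.09 rad (5 degrees) of straight up, its balance point, and still (under 0.05 rad/s), with the fingers touching it with more than 0.5 N; the stopcock is within 0.17 rad of its open stop; no bystander is more than 30 mm from where it stood (value of joint lid_hinge between 1.481 and 1.661 rad and velocity of joint lid_hinge between -0.05 and 0.05 rad/s and contact force between the fingers and lid above 0.5 N and value of joint stopcock above 1.4 rad and not (distance of tip_box from where it was at the start of the episode above 0.03 m) and not (distance of tube_rack from where it was at the start of the episode above 0.03 m) and not (distance of beaker from where it was at the start of the episode above 0.03 m) and not (distance of pipette from where it was at the start of the episode above 0.03 m) and not (distance of reagent_bottle from where it was at the start of the episode above 0.03 m) and not (distance of vial_tray from where it was at the start of the episode above 0.03 m)); the arm keeps its last pose, push and grip.
It fails at once if the lid is lifted (more than 0.1 rad) while the stopcock is not open (value of joint lid_hinge above 0.1 rad and value of joint stopcock below 1.3 rad).
It fails at once if the lid tips over backwards (beyond 1.9 rad) (value of joint lid_hinge above 1.9 rad).
It fails at once if the lid is dropped (falls faster than 1.5 rad/s while more than 0.3 rad up) (velocity of joint lid_hinge below -1.5 rad/s and value of joint lid_hinge above 0.3 rad).
It fails at once if a bystander is moved by more than 30 mm (distance of any of tip_box, tube_rack, beaker, pipette, reagent_bottle, vial_tray from where it was at the start of the episode above 0.03 m).
It also fails if it takes over 64 s, if anything falls off the work surface, if the arm or the gripper's body presses on something with over 40 N, if the wrist force passes 120 N, or if a joint passes its speed limit or range.

## Working session

There is one attempt and no reset: what is moved stays moved. The work goes in short steps, Python scripts to look and compute and a tool call to move; the robot and the scene stay as the last step left them, time stands still between calls to the robot, and variables do not carry over. Pictures are saved under pics/ and viewed, at most 10 in all, crops included, and the job is handed in when it is done.

Besides the shell and the picture viewer there is one more tool, called after "Call:" by a JSON object that holds its "fn" and its "kwargs", one argument or row to a line. jog_arm: Moves the arm, as the interface text tells. Scaled input: -1 to 1 covers 0.025 m each way for a shift and 4 degrees each way for a turn. Its arguments: {"type":"object","properties":{"dr":{"type":"array","items":{"type":"array","items":{"type":"number"}}},"translation":{"type":"array","items":{"type":"array","items":{"type":"number"}}},"jaw":{"type":"array","items":{"type":"number"}},"squeeze":{"type":"number"}},"required":["dr","translation","jaw"]}

```bash
mkdir -p pics; ls
cat > h.py <<'E'
import numpy as np, cv2
from workcell import manip, optics
def snap(n,f):
    c=optics.camera(n); cv2.imwrite(f'pics/{f}.png',c['color'][:,:,::-1]); np.savez(f'pics/{f}.npz',**{k:np.array(c[k]) for k in('mtx','k1','R','t')}); return c
def load(f): return np.load(f'pics/{f}.npz')
def proj(c,X):
    p=np.atleast_2d(X)@c['R'].T+c['t']; s=p[:,:2]/p[:,2:]; s=s*(1+float(c['k1'])*(s**2).sum(1,keepdims=True))
    return s@c['mtx'][:2,:2].T+c['mtx'][:2,2]
def onplane(c,uv,z):
    d=(np.atleast_2d(uv)-c['mtx'][:2,2])/np.diag(c['mtx'])[:2]; s=d.copy()
    for _ in range(20): s=d/(1+float(c['k1'])*(s**2).sum(1,keepdims=True))
    r=np.c_[s,np.ones(len(s))]@c['R']; o=-c['R'].T@c['t']
    return o+r*((z-o[2])/r[:,2:])
E
python3 - <<'E'
from h import *
a=snap('scene','s1');b=snap('top','t1')
cv2.imwrite('pics/t1b.png',cv2.resize(b['color'][:,:,::-1],(800,600),interpolation=cv2.INTER_CUBIC))
for c in(a,b): print(-c['R'].T@c['t'],c['R'][2],c['mtx'][0,0],c['k1'])
print(manip.get_obs())
E
```

```text
pics
[ 1.51891263 -0.88077777  1.25092128] [-0.54978447  0.5159809  -0.65688717] 511.29424193066194 -0.08702084160529301
[ 0.48875515 -0.00503844  1.42928948] [ 0.04036113  0.01262864 -0.99910535] 465.2663217605393 0.015176902293334616
{'clock': 0.1, 'joint_pos': array([-1.16361392,  0.33278086, -0.06468788,  1.46084233,  0.02158724,
        1.34991063, -0.0884888 ]), 'joint_velocities': array([-0.00091016, -0.00248074,  0.00025354, -0.00229875, -0.00062248,
        0.00054345, -0.00077018]), 'tau': array([ 1.43740996e-03, -6.26743484e+01,  4.88705363e-02, -3.92433786e+01,
        1.62049674e-02,  6.86821135e-03, -4.09010170e-05]), 'position': array([0.2602875 , 0.56785536, 0.23062   ]), 'ee_rot': array([ 2.13233357e-01,  9.77001099e-01, -6.13579627e-04, -1.09128531e-04]), 'ft_force': array([ 0.39291602,  0.21775441, -0.29567723]), 'torque': array([-0.04796732,  0.03362925, -0.03985493]), 'grasp_force': 0.0, 'grip_width': 1.0040282269064225}
```

View pics/t1b.png

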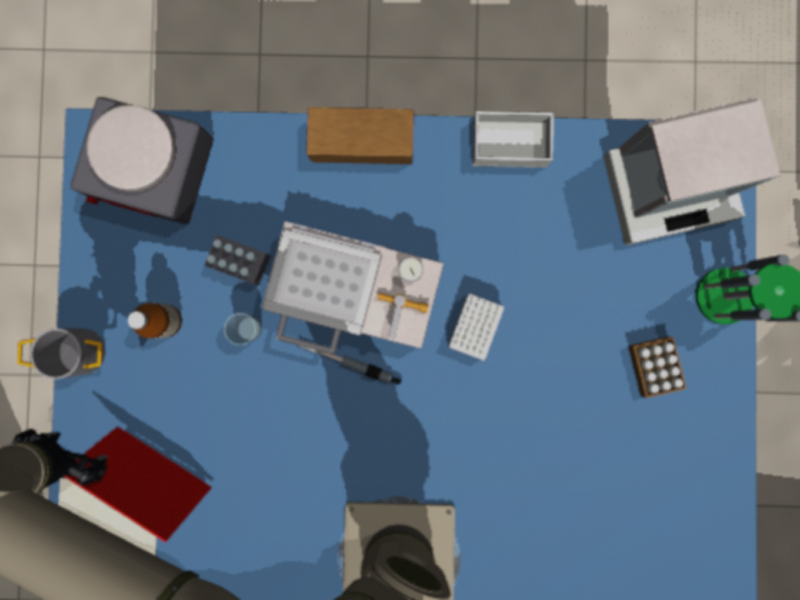

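View pics/s1.png

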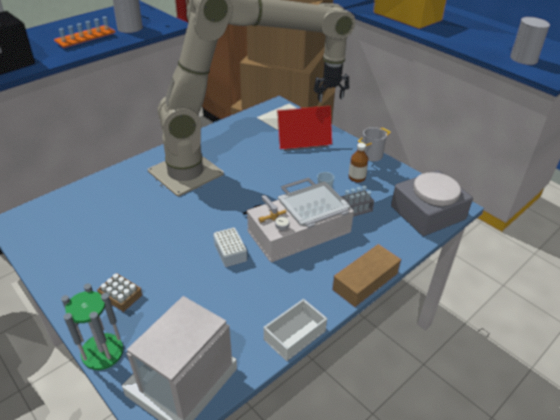

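The top view shows the chest at about (350,285), the lever pointing to the front at (395,320), and the handle bar near (310,345) with the pipette just in front of it. I'll enlarge that area.

Run:
```python
from h import *
i=cv2.imread('pics/t1.png')[145:275,175:335]
cv2.imwrite('pics/t1c.png',cv2.resize(i,None,fx=4.6,fy=4.6,interpolation=cv2.INTER_CUBIC))
```

```text
(no output)
```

View pics/t1c.png

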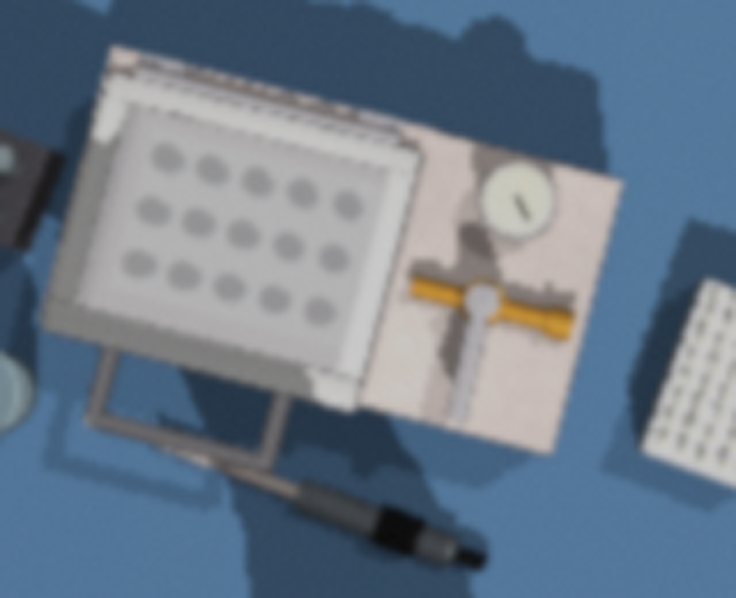

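```bash
cat > fit.py <<'E'
from h import *
from scipy.optimize import least_squares
c=load('t1')
P=np.array([[12,-225,100],[-165,-225,100],[12,105,100],[-20,-165,137],[-85,-160,148],[-215,55,106],[-215,-55,106]])/1e3
U=np.array([[623,181],[553,453],[113,46],[516,202],[481,301],[92,419],[267,462]])/4.6+[175,145]-.4
def W(p,X): 
    s,k=np.sin(p[2]),np.cos(p[2]); return X@np.array([[k,s,0],[-s,k,0],[0,0,1]])+[p[0],p[1],0]
r=least_squares(lambda p:(proj(c,W(p,P))-U).ravel(),[.65,.1,0])
E
python3 - <<'E'
from fit import *
print(r.x,r.fun.reshape(-1,2).round(2).tolist())
p=r.x
for n,X in dict(axis=[-85,-160,139],grip=[-135,-160,139],bar=[-215,0,106],hinge=[0,0,106]).items(): print(n,W(p,np.array(X)/1e3))
e=onplane(c,(np.array([[459,420]])/4.6+[175,145]-.4),.148); a=W(p,np.array([-.085,-.16,.148])); print(e,a,e-a,np.hypot(*(e-a)[0,:2]))
E
cat > rel.py <<'E'
E
```

```text
[ 0.6598763   0.145577   -0.23393593] [[0.09, -0.3], [-0.32, 0.48], [-0.11, 0.12], [0.32, -0.5], [0.23, -0.07], [0.25, -0.11], [-0.47, 0.39]]
axis [0.54010228 0.00963884 0.139     ]
grip [0.4914642  0.02122924 0.139     ]
bar [0.45073256 0.19541573 0.106     ]
hinge [0.6598763 0.145577  0.106    ]
[[0.46840962 0.02177672 0.148     ]] [0.54010228 0.00963884 0.148     ] [[-7.16926550e-02  1.21378817e-02 -8.32667268e-17]] 0.07271289398522862
```

```bash
cat > where.py <<'E'
from fit import *
from scipy.spatial.transform import Rotation as R
o=manip.get_obs(); p=r.x; d=o['position']-[p[0],p[1],0]; k,s=np.cos(p[2]),np.sin(p[2])
M=R.from_quat(o['ee_rot']).as_matrix(); C=np.array([[k,s,0],[-s,k,0],[0,0,1]])
print('chest mm',(C@d*1e3).round(1),'tool y ang vs chest',np.degrees(np.arctan2(*(C@M[:,1])[[1,0]])).round(2),'tilt',(C@M[:,2]).round(3),'F chest',(C@o['ft_force']).round(2),'w',o['grip_width'],o['grasp_force'],'t',o['clock'],'q',o['joint_pos'].round(2))
E
python3 where.py
```

```text
chest mm [-486.6  318.1  230.6] tool y ang vs chest 78.78 tilt [-0.    -0.001 -1.   ] F chest [ 0.33  0.3  -0.3 ] w 1.0040282269064225 0.0 t 0.1 q [-1.16  0.33 -0.06  1.46  0.02  1.35 -0.09]
```

Call:
{"fn": "jog_arm", "kwargs": {
  "dr": [
    [0,0,0],
    [0,0,0],
    [0,0,0],
    [0,0,0],
    [0,0,0.985],
    [0,0,0.985],
    [0,0,0.985],
    [0,0,0.985],
    [0,0,0.985],
    [0,0,0.985]
  ],
  "translation": [
    [0,0,-1],
    [0,0,-1],
    [0,0,-1],
    [0,0,-1],
    [0,0,0],
    [0,0,0],
    [0,0,0],
    [0,0,0],
    [0,0,0],
    [0,0,0]
  ],
  "jaw": [1,1,1,1,0,0,0,0,0,0],
  "squeeze": 40
}}

```text
clock: 1.1
position: [0.2604, 0.568, 0.3308]
ee_rot: [0.41, 0.912, -0.0, 0.0]
ft_force: [-0.3, -0.1, -0.2]
grip_width: 0.003
grasp_force: 0.0
```

Call:
{"fn": "jog_arm", "kwargs": {
  "dr": [
    [0,0,0.985],
    [0,0,0.985],
    [0,0,0.985],
    [0,0,0.985],
    [0,0,0.985],
    [0,0,0.985],
    [0,0,0.985],
    [0,0,0.985],
    [0,0,0.985],
    [0,0,0.985]
  ],
  "translation": [
    [0,0,0],
    [0,0,0],
    [0,0,0],
    [0,0,0],
    [0,0,0],
    [0,0,0],
    [0,0,0],
    [0,0,0],
    [0,0,0],
    [0,0,0]
  ],
  "jaw": [0,0,0,0,0,0,0,0,0,0]
}}

```text
clock: 2.1
position: [0.2603, 0.568, 0.3308]
ee_rot: [0.694, 0.72, -0.0, 0.0]
ft_force: [0.0, 0.1, 0.2]
grip_width: -0.0
grasp_force: 0.0
```

Call:
{"fn": "jog_arm", "kwargs": {
  "dr": [
    [0,0,0.985],
    [0,0,0.985],
    [0,0,0.985],
    [0,0,0.985],
    [0,0,0],
    [0,0,0]
  ],
  "translation": [
    [0,0,0],
    [0,0,0],
    [0,0,0],
    [0,0,0],
    [0,0,0],
    [0,0,0]
  ],
  "jaw": [0,0,0,0,0,0]
}}

```text
clock: 2.7
position: [0.2604, 0.5681, 0.331]
ee_rot: [0.784, 0.62, -0.0, 0.0]
ft_force: [-0.0, -0.8, -0.1]
grip_width: 0.001
grasp_force: 0.0
```

```bash
python3 where.py
```

```text
chest mm [-486.6  318.4  331. ] tool y ang vs chest 0.1 tilt [-0. -0. -1.] F chest [ 0.15 -0.74 -0.11] w 0.0005535737634753975 0.0 t 2.7 q [-1.3   0.3   0.11  1.3  -0.03  1.54 -1.42]
```

Call:
{"fn": "jog_arm", "kwargs": {
  "dr": [
    [0,0,0],
    [0,0,0],
    [0,0,0],
    [0,0,0],
    [0,0,0],
    [0,0,0],
    [0,0,0],
    [0,0,0],
    [0,0,0]
  ],
  "translation": [
    [-0.996,0.781,0],
    [-0.996,0.781,0],
    [-0.996,0.781,0],
    [-0.996,0.781,0],
    [-0.996,0.781,0],
    [-0.996,0.781,0],
    [-0.996,0.781,0],
    [-0.996,0.781,0],
    [-0.996,0.781,0]
  ],
  "jaw": [0,0,0,0,0,0,0,0,0]
}}

```text
clock: 3.6
position: [0.3797, 0.3081, 0.3314]
ee_rot: [0.784, 0.62, 0.0, -0.0]
ft_force: [0.2, 0.3, 0.1]
grip_width: -0.002
grasp_force: 0.0
```

Call:
{"fn": "jog_arm", "kwargs": {
  "dr": [
    [0,0,0],
    [0,0,0],
    [0,0,0],
    [0,0,0],
    [0,0,0],
    [0,0,0],
    [0,0,0],
    [0,0,0],
    [0,0,0]
  ],
  "translation": [
    [-0.996,0.781,0],
    [-0.996,0.781,0],
    [-0.996,0.781,0],
    [-0.996,0.781,0],
    [-0.996,0.781,0],
    [-0.996,0.781,0],
    [-0.996,0.781,0],
    [-0.996,0.781,0],
    [-0.996,0.781,0]
  ],
  "jaw": [0,0,0,0,0,0,0,0,0]
}}

```text
clock: 4.5
position: [0.4985, 0.0493, 0.3314]
ee_rot: [0.784, 0.62, 0.0, -0.0]
ft_force: [-0.3, 0.7, -0.1]
grip_width: 0.004
grasp_force: 0.0
```

Call:
{"fn": "jog_arm", "kwargs": {
  "dr": [
    [0,0,0],
    [0,0,0],
    [0,0,0],
    [0,0,0],
    [0,0,0],
    [0,0,0],
    [0,0,0],
    [0,0,0]
  ],
  "translation": [
    [0,0,1],
    [0,0,1],
    [0,0,1],
    [0,0,1],
    [0,0,1],
    [0,0,0.8],
    [0,0,0],
    [0,0,0]
  ],
  "jaw": [0,0,0,0,0,0,0,0]
}}

```text
clock: 5.3
position: [0.4983, 0.0506, 0.1869]
ee_rot: [0.785, 0.62, -0.0, 0.0]
ft_force: [0.3, -0.7, 0.6]
grip_width: 0.001
grasp_force: 0.0
```

```bash
python3 where.py
python3 - <<'E'
from h import *
i=snap('wrist','w1')
cv2.imwrite('pics/w1.png',i['color'][:,:,::-1])
E
```

```text
chest mm [-135.1 -129.9  186.9] tool y ang vs chest 0.03 tilt [ 0. -0. -1.] F chest [ 0.46 -0.6   0.6 ] w 0.0005335167001292583 0.0 t 5.3 q [-0.75  0.08  0.6   1.87 -0.05  1.2  -0.38]
```

View pics/w1.png

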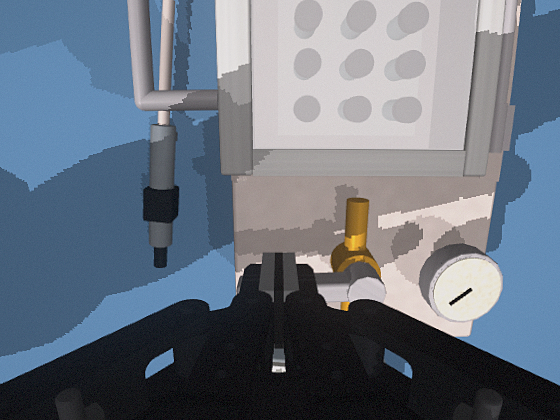

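The wrist view shows the fingertips at (278,265), the stopcock hub at (367,285), the gauge at (467,283) and the near bar corner at (143,100). I'll check the fit against this view.

Run:
```python
from fit import *
w=load('w1')
X=np.array([[-85,-160,148],[-20,-165,137],[-215,-55,106],[-135,-160,139],[-158,-160,130],[-135,-130,187]])/1e3
print(proj(w,W(r.x,X)).round(0))
```

```text
[[368. 291.]
 [470. 288.]
 [145.  98.]
 [279. 284.]
 [241. 277.]
 [279. 272.]]
```

Call:
{"fn": "jog_arm", "kwargs": {
  "dr": [
    [0,0,0],
    [0,0,0],
    [0,0,0],
    [0,0,0],
    [0,0,0]
  ],
  "translation": [
    [0,0,0.7],
    [0,0,0.7],
    [0,0,0.7],
    [0,0,0],
    [0,0,0]
  ],
  "jaw": [0,0,0,0,0]
}}

```text
clock: 5.85
position: [0.4988, 0.0507, 0.135]
ee_rot: [0.785, 0.62, 0.001, 0.0]
ft_force: [0.4, -0.3, 0.3]
grip_width: -0.001
grasp_force: 0.0
```

Call:
{"fn": "jog_arm", "kwargs": {
  "dr": [
    [0,0,0],
    [0,0,0],
    [0,0,0],
    [0,0,0],
    [0,0,0],
    [0,0,0],
    [0,0,0]
  ],
  "translation": [
    [-0.3,0,0],
    [-0.3,0,0],
    [-0.3,0,0],
    [-0.3,0,0],
    [-0.3,0,0],
    [-0.3,0,0],
    [0,0,0]
  ],
  "jaw": [0,0,0,0,0,0,0]
}}

```text
clock: 6.55
position: [0.4873, 0.0055, 0.1337]
ee_rot: [0.785, 0.619, -0.0, -0.0]
ft_force: [0.3, -0.3, 0.1]
grip_width: -0.002
grasp_force: 0.0
```

Call:
{"fn": "jog_arm", "kwargs": {
  "dr": [
    [0,0,0],
    [0,0,0],
    [0,0,0],
    [0,0,0],
    [0,0,0],
    [0,0,0]
  ],
  "translation": [
    [-0.3,0.15,0],
    [-0.3,0.15,0],
    [-0.3,0.15,0],
    [-0.3,0.15,0],
    [0,0,0],
    [0,0,0]
  ],
  "jaw": [0,0,0,0,0,0]
}}

```text
clock: 7.15
position: [0.4954, -0.0265, 0.1337]
ee_rot: [0.785, 0.619, -0.0, 0.0]
ft_force: [-0.3, 0.7, -0.0]
grip_width: -0.005
grasp_force: 0.0
```

Call:
{"fn": "jog_arm", "kwargs": {
  "dr": [
    [0,0,0],
    [0,0,0],
    [0,0,0],
    [0,0,0],
    [0,0,0]
  ],
  "translation": [
    [0,0.15,0],
    [0,0.15,0],
    [0,0.15,0],
    [0,0,0],
    [0,0,0]
  ],
  "jaw": [0,0,0,0,0]
}}

```text
clock: 7.65
position: [0.5068, -0.0283, 0.1339]
ee_rot: [0.785, 0.62, 0.0, 0.0]
ft_force: [-0.6, 0.5, 0.4]
grip_width: 0.002
grasp_force: 0.0
```

```bash
python3 where.py
python3 - <<'E'
from h import *
i=snap('wrist','w2')
E
```

```text
chest mm [-108.6 -204.7  133.9] tool y ang vs chest -0.02 tilt [ 0.001  0.    -1.   ] F chest [-0.74  0.38  0.43] w 0.0018142926551327617 0.0033528765219159595 t 7.65 q [-0.63  0.17  0.66  1.92 -0.12  1.09 -0.16]
```

View pics/w2.png

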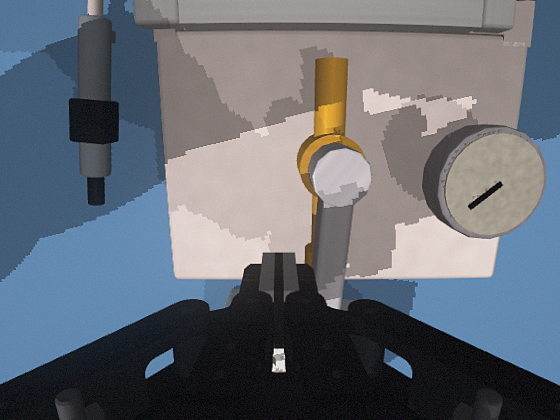

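The lever now points to chest right, from hub (340,178) to (330,300), and looks nearly in line with the pipe. I'll push on gently until the stop resists.

Call:
{"fn": "jog_arm", "kwargs": {
  "dr": [
    [0,0,0],
    [0,0,0],
    [0,0,0],
    [0,0,0]
  ],
  "translation": [
    [0,0.08,0],
    [0,0.08,0],
    [0,0,0],
    [0,0,0]
  ],
  "jaw": [0,0,0,0]
}}

```text
clock: 8.1
position: [0.51, -0.0294, 0.1337]
ee_rot: [0.785, 0.62, -0.0, -0.0]
ft_force: [-3.9, -0.8, 1.6]
grip_width: 0.003
grasp_force: 2.0
```

Call:
{"fn": "jog_arm", "kwargs": {
  "dr": [
    [0,0,0],
    [0,0,0],
    [0,0,0],
    [0,0,0]
  ],
  "translation": [
    [0,0.08,0],
    [0,0.08,0],
    [0,0,0],
    [0,0,0]
  ],
  "jaw": [0,0,0,0]
}}

```text
clock: 8.5
position: [0.5108, -0.0296, 0.1333]
ee_rot: [0.785, 0.62, -0.003, -0.003]
ft_force: [-22.2, 2.7, 16.0]
grip_width: 0.002
grasp_force: 11.4
```

```bash
python3 where.py
```

```text
chest mm [-104.4 -205.   133.3] tool y ang vs chest -0.01 tilt [-0.008 -0.    -1.   ] F chest [-22.21  -2.53  15.95] w 0.002455700171416612 11.37821672251448 t 8.5 q [-0.62  0.19  0.66  1.9  -0.13  1.1  -0.15]
```

Call:
{"fn": "jog_arm", "kwargs": {
  "dr": [
    [0,0,0],
    [0,0,0],
    [0,0,0],
    [0,0,0],
    [0,0,0],
    [0,0,0],
    [0,0,0],
    [0,0,0]
  ],
  "translation": [
    [0,-0.5,0],
    [0,-0.5,0],
    [0,0,-1],
    [0,0,-1],
    [0,0,-1],
    [0,0,-1],
    [0,0,0],
    [0,0,0]
  ],
  "jaw": [0,0,0,0,0.47,0.47,0.47,0.47],
  "squeeze": 30
}}

```text
clock: 9.3
position: [0.4903, -0.0243, 0.234]
ee_rot: [0.785, 0.62, 0.001, 0.0]
ft_force: [0.2, -0.2, -0.2]
grip_width: 0.47
grasp_force: 0.0
```

```bash
python3 where.py
```

```text
chest mm [-125.6 -204.6  234. ] tool y ang vs chest -0.01 tilt [ 0.002  0.001 -1.   ] F chest [ 0.29 -0.17 -0.17] w 0.4699642716812896 0.0 t 9.3 q [-0.68  0.01  0.65  1.83 -0.01  1.3  -0.26]
```

Call:
{"fn": "jog_arm", "kwargs": {
  "dr": [
    [0,0,0],
    [0,0,0],
    [0,0,0],
    [0,0,0],
    [0,0,0],
    [0,0,0],
    [0,0,0],
    [0,0,0],
    [0,0,0],
    [0,0,0]
  ],
  "translation": [
    [0.909,-0.397,0],
    [0.909,-0.397,0],
    [0.909,-0.397,0],
    [0.909,-0.397,0],
    [0.909,-0.397,0],
    [0.909,-0.397,0],
    [0.909,-0.397,0],
    [0.909,-0.397,0],
    [0.909,-0.397,0],
    [0,0,0]
  ],
  "jaw": [0.47,0.47,0.47,0.47,0.47,0.47,0.47,0.47,0.47,0.47]
}}

```text
clock: 10.3
position: [0.449, 0.1985, 0.2324]
ee_rot: [0.783, 0.622, -0.001, -0.0]
ft_force: [0.6, 0.6, -0.2]
grip_width: 0.467
grasp_force: 0.0
```

Call:
{"fn": "jog_arm", "kwargs": {
  "dr": [
    [0,0,0],
    [0,0,0],
    [0,0,0],
    [0,0,0]
  ],
  "translation": [
    [0,0,1],
    [0,0,1],
    [0,0,0.6],
    [0,0,0]
  ],
  "jaw": [0.47,0.47,0.47,0.47]
}}

```text
clock: 10.7
position: [0.4491, 0.1938, 0.1661]
ee_rot: [0.785, 0.619, -0.002, -0.0]
ft_force: [0.3, 0.3, 0.3]
grip_width: 0.471
grasp_force: 0.0
```

```bash
python3 where.py
python3 - <<'E'
from h import *
from fit import W,r
i=snap('wrist','w3')['color'][:,:,::-1]; t=snap('top','t3')
w=load('w3'); print(proj(w,W(r.x,np.array([[-.215,-.055,.106],[-.215,.055,.106],[-.215,0,.106]]))).round(0))
j=cv2.resize(t['color'][170:270,200:335,::-1],(567,420),interpolation=cv2.INTER_CUBIC)
o=np.hstack([i,j]); cv2.imwrite('pics/w3b.png',cv2.resize(o,(800,int(420*800/o.shape[1]))))
E
```

```text
chest mm [-216.2   -1.9  166.1] tool y ang vs chest -0.06 tilt [-0.003 -0.004 -1.   ] F chest [0.26 0.4  0.31] w 0.4705404531533146 0.0 t 10.7 q [-0.9   0.08  0.42  1.91 -0.03  1.16 -0.7 ]
[[281. 307.]
 [281. 129.]
 [281. 224.]]
```

View pics/w3b.png

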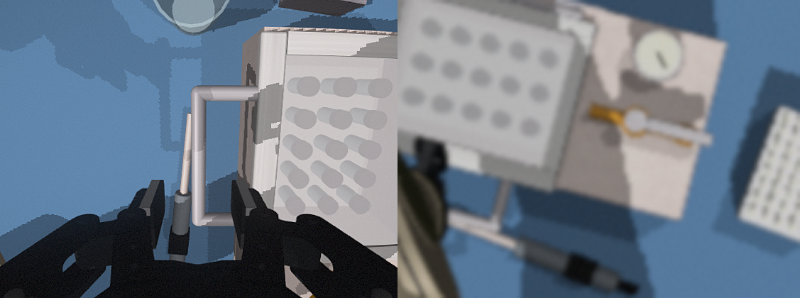

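The bar is centred between the fingers at (198,155), and the top view shows the lever in line with the pipe. I'll go down and grip.

Call:
{"fn": "jog_arm", "kwargs": {
  "dr": [
    [0,0,0],
    [0,0,0],
    [0,0,0],
    [0,0,0],
    [0,0,0],
    [0,0,0]
  ],
  "translation": [
    [0.04,0.04,0.6],
    [0,0,0.6],
    [0,0,0.6],
    [0,0,0.6],
    [0,0,0.2],
    [0,0,0]
  ],
  "jaw": [0.4,0.4,0.4,0.4,0.4,0.4]
}}

```text
clock: 11.4
position: [0.4517, 0.1959, 0.104]
ee_rot: [0.785, 0.62, -0.0, 0.0]
ft_force: [-0.9, -0.1, -0.5]
grip_width: 0.404
grasp_force: 0.0
```

```bash
python3 where.py
```

```text
chest mm [-214.1    0.7  104. ] tool y ang vs chest -0.03 tilt [-0. -0. -1.] F chest [-0.81 -0.33 -0.5 ] w 0.4037823365229181 0.0 t 11.4 q [-0.89  0.16  0.42  1.98 -0.08  1.02 -0.67]
```

Call:
{"fn": "jog_arm", "kwargs": {
  "dr": [
    [0,0,0],
    [0,0,0],
    [0,0,0],
    [0,0,0],
    [0,0,0],
    [0,0,0],
    [0,0,0],
    [0,0,0],
    [0,0,0],
    [0,0,0]
  ],
  "translation": [
    [0,0,0.36],
    [0,0,0.36],
    [0,0,0],
    [0,0,0],
    [0,0,0],
    [0,0,0],
    [0,0,0],
    [0,0,0],
    [0,0,0],
    [0,0,0]
  ],
  "jaw": [0.4,0.4,0.4,0,0,0,0,0,0,0],
  "squeeze": 25
}}

```text
clock: 12.4
position: [0.4502, 0.1963, 0.0859]
ee_rot: [0.785, 0.62, -0.001, -0.001]
ft_force: [-6.9, 0.4, 5.3]
grip_width: 0.128
grasp_force: 24.7
```

```bash
python3 where.py
python3 - <<'E'
import numpy as np
# arc increments, 0.05 rad per row, tool y (chest x), tool z (down)
for n,a,b in (('slow',0,.09),):pass
th=np.r_[0,np.cumsum([.02,.04]+[.05]*28+[.04,.03,.02])]; th=np.r_[th,np.pi/2]
y=np.diff(-215*np.cos(th))/25; z=-np.diff(215*np.sin(th))/25
for t,a,b in zip(th[1:],y,z): print(f'{t:.3f} {a:.3f} {b:.3f}')
E
```

```text
chest mm [-215.7    0.8   85.9] tool y ang vs chest 0.02 tilt [-0.003 -0.001 -1.   ] F chest [-6.8  -1.19  5.29] w 0.12803589043945282 24.706090092658997 t 12.4 q [-0.89  0.18  0.42  1.99 -0.09  0.98 -0.66]
0.020 0.002 -0.172
0.060 0.014 -0.344
0.110 0.037 -0.428
0.160 0.058 -0.426
0.210 0.079 -0.423
0.260 0.100 -0.418
0.310 0.121 -0.413
0.360 0.141 -0.406
0.410 0.161 -0.398
0.460 0.181 -0.390
0.510 0.200 -0.380
0.560 0.219 -0.370
0.610 0.237 -0.358
0.660 0.255 -0.346
0.710 0.272 -0.333
0.760 0.288 -0.319
0.810 0.304 -0.304
0.860 0.319 -0.289
0.910 0.333 -0.272
0.960 0.346 -0.255
1.010 0.358 -0.238
1.060 0.370 -0.220
1.110 0.380 -0.201
1.160 0.390 -0.181
1.210 0.398 -0.162
1.260 0.406 -0.142
1.310 0.413 -0.121
1.360 0.418 -0.100
1.410 0.423 -0.079
1.460 0.426 -0.058
1.500 0.343 -0.031
1.530 0.258 -0.014
1.550 0.172 -0.005
1.571 0.179 -0.002
```

Call:
{"fn": "jog_arm", "kwargs": {
  "dr": [
    [0,0,0],
    [0,0,0],
    [0,0,0],
    [0,0,0],
    [0,0,0],
    [0,0,0],
    [0,0,0],
    [0,0,0]
  ],
  "translation": [
    [0,-0.04,-0.172],
    [0,0.014,-0.344],
    [0,0.037,-0.428],
    [0,0.058,-0.426],
    [0,0.079,-0.423],
    [0,0.1,-0.418],
    [0,0.121,-0.413],
    [0,0.141,-0.406]
  ],
  "jaw": [0,0,0,0,0,0,0,0]
}}

```text
clock: 13.2
position: [0.4632, 0.1932, 0.1625]
ee_rot: [0.785, 0.62, -0.001, -0.001]
ft_force: [-7.2, 1.8, -2.2]
grip_width: 0.131
grasp_force: 24.5
```

```bash
python3 where.py
```

```text
chest mm [-202.4    0.7  162.5] tool y ang vs chest 0.0 tilt [-0.002 -0.    -1.   ] F chest [-7.39  0.12 -2.17] w 0.1312572765645076 24.511525332927704 t 13.2 q [-0.89  0.11  0.43  1.89 -0.05  1.15 -0.67]
```

Call:
{"fn": "jog_arm", "kwargs": {
  "dr": [
    [0,0,0],
    [0,0,0],
    [0,0,0],
    [0,0,0],
    [0,0,0],
    [0,0,0],
    [0,0,0],
    [0,0,0],
    [0,0,0],
    [0,0,0]
  ],
  "translation": [
    [0,0.161,-0.398],
    [0,0.181,-0.39],
    [0,0.2,-0.38],
    [0,0.219,-0.37],
    [0,0.237,-0.358],
    [0,0.255,-0.346],
    [0,0.272,-0.333],
    [0,0.288,-0.319],
    [0,0.304,-0.304],
    [0,0.319,-0.289]
  ],
  "jaw": [0,0,0,0,0,0,0,0,0,0]
}}

```text
clock: 14.2
position: [0.5211, 0.1796, 0.2514]
ee_rot: [0.784, 0.62, -0.001, -0.002]
ft_force: [-20.4, 0.1, 17.4]
grip_width: 0.129
grasp_force: 25.7
```

```bash
python3 where.py
```

```text
chest mm [-142.9    0.9  251.4] tool y ang vs chest 0.07 tilt [-0.005  0.001 -1.   ] F chest [-19.83  -4.63  17.43] w 0.12929149091665096 25.675249099731445 t 14.2 q [-0.83  0.16  0.48  1.65 -0.08  1.35 -0.58]
```

Call:
{"fn": "jog_arm", "kwargs": {
  "dr": [
    [0,0,0],
    [0,0,0],
    [0,0,0],
    [0,0,0],
    [0,0,0],
    [0,0,0],
    [0,0,0]
  ],
  "translation": [
    [0,0.27,-0.34],
    [0,0.29,-0.32],
    [0,0.358,-0.238],
    [0,0.37,-0.22],
    [0,0.38,-0.201],
    [0,0.39,-0.181],
    [0,0,0]
  ],
  "jaw": [0,0,0,0,0,0,0]
}}

```text
clock: 14.9
position: [0.5748, 0.1667, 0.2881]
ee_rot: [0.785, 0.619, 0.001, 0.0]
ft_force: [-5.3, 2.0, 7.5]
grip_width: 0.126
grasp_force: 26.4
```

```bash
python3 where.py
```

```text
chest mm [-87.7   0.8 288.1] tool y ang vs chest -0.05 tilt [ 0.002  0.001 -1.   ] F chest [-5.59  0.72  7.54] w 0.12623399906104268 26.36026829481125 t 14.9 q [-0.77  0.26  0.51  1.47 -0.13  1.44 -0.49]
```

Call:
{"fn": "jog_arm", "kwargs": {
  "dr": [
    [0,0,0],
    [0,0,0],
    [0,0,0],
    [0,0,0],
    [0,0,0],
    [0,0,0],
    [0,0,0],
    [0,0,0],
    [0,0,0],
    [0,0,0]
  ],
  "translation": [
    [0,0.398,-0.17],
    [0,0.406,-0.15],
    [0,0.413,-0.125],
    [0,0.418,-0.1],
    [0,0.423,-0.079],
    [0,0.426,-0.058],
    [0,0.343,-0.031],
    [0,0.258,-0.014],
    [0,0,0],
    [0,0,0]
  ],
  "jaw": [0,0,0,0,0,0,0,0,0,0]
}}

```text
clock: 15.9
position: [0.6489, 0.1489, 0.305]
ee_rot: [0.785, 0.62, 0.001, 0.0]
ft_force: [-1.2, 1.4, 5.1]
grip_width: 0.125
grasp_force: 26.8
```

```bash
python3 where.py
```

```text
chest mm [-11.4   0.7 305. ] tool y ang vs chest -0.03 tilt [ 0.001  0.001 -1.   ] F chest [-1.44  1.08  5.12] w 0.1253446713255259 26.799335181713104 t 15.9 q [-0.65  0.43  0.53  1.24 -0.21  1.52 -0.39]
```

Call:
{"fn": "jog_arm", "kwargs": {
  "dr": [
    [0,0,0],
    [0,0,0],
    [0,0,0],
    [0,0,0],
    [0,0,0],
    [0,0,0],
    [0,0,0],
    [0,0,0],
    [0,0,0],
    [0,0,0]
  ],
  "translation": [
    [0,0.14,0],
    [0,0.12,0],
    [0,0.1,0],
    [0,0.06,0],
    [0,0,0],
    [0,0,0],
    [0,0,0],
    [0,0,0],
    [0,0,0],
    [0,0,0]
  ],
  "jaw": [0,0,0,0,0,0,0,0,0,0]
}}

```text
clock: 16.9
position: [0.6589, 0.1465, 0.305]
ee_rot: [0.785, 0.62, 0.001, 0.0]
ft_force: [0.4, 1.3, 4.6]
grip_width: 0.126
grasp_force: 27.0
```

```bash
python3 where.py
python3 - <<'E'
from h import *
from fit import W,r
a=snap('scene','s4')
th=np.pi/2
X=np.array([[0,100,106],[0,-100,106],[0,100,276],[0,-100,276],[0,55,321],[0,-55,321]])/1e3
print((proj(a,W(r.x,X))).round(0).tolist())
P=proj(a,W(r.x,X)); x0,y0=(P.mean(0)-[85,65]).astype(int); print(x0,y0)
i=a['color'][:,:,::-1].copy()
i=cv2.resize(i[y0:y0+130,x0:x0+170],None,fx=4.6,fy=4.6,interpolation=cv2.INTER_CUBIC)
for p in (P-[x0,y0]+.4)*4.6: cv2.circle(i,tuple(int(v) for v in p),3,(0,0,255),-1)
cv2.imwrite('pics/s4b.png',i)
E
```

```text
chest mm [ -1.1   0.7 305. ] tool y ang vs chest -0.02 tilt [ 0.001  0.001 -1.   ] F chest [0.05 1.33 4.59] w 0.12553505263864945 26.978669464588165 t 16.9 q [-0.64  0.45  0.53  1.21 -0.22  1.53 -0.38]
[[351.0, 208.0], [302.0, 226.0], [356.0, 169.0], [304.0, 186.0], [346.0, 161.0], [317.0, 170.0]]
244 121
```

View pics/s4b.png

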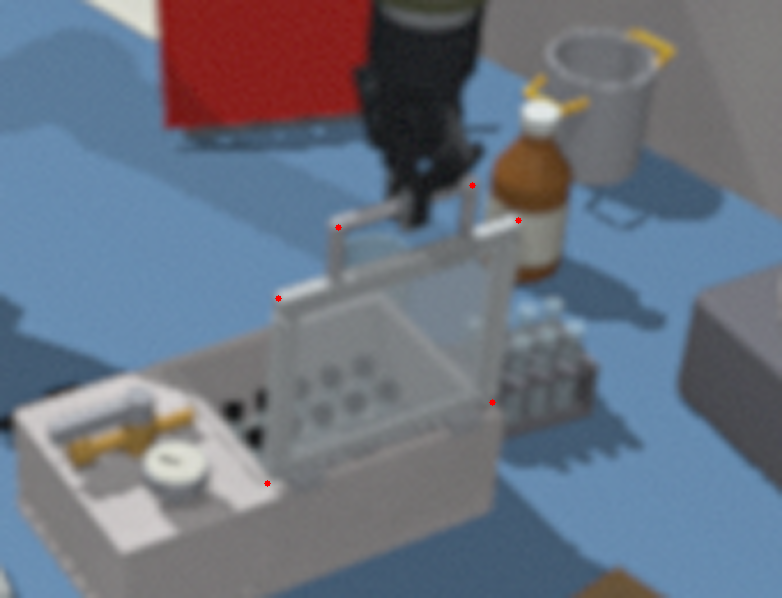

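The lid matches the predicted upright corners (red dots). The bar is held at about (410,205), the lever is parallel to the pipe, and nothing else has moved.

```bash
python3 -c "
from workcell import manip; print(manip.hand_in())"
```

```text
the job is handed in; nothing more can be done
None
```

I opened the stopcock to its stop, then raised the lid to straight up and handed in at about 17 s with the gripper still holding it (27 N on the pad); hand-in gave no verdict, and the last image showed the lid upright, the lever in line with the pipe and no bystander visibly moved.

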